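# Strip down the sublimation set-up on the hot plate

### The job

The sublimation on the hot plate is finished and cold: take the stack apart piece by piece from the top, and leave every piece upright where it belongs. First slip the grey weight ring over the neck of the conical flask so that it sits down level on the flask's shoulder, then stand the funnel, stem still up, in the middle of the white tile, then seat the dish level in the hollow of the round cork stand, and last stand the steel bath in the middle of the heat mat. The product is in the dish, so never let the dish tip, and do not knock the flask over.

Things in the scene. Friction and masses are not known exactly. Their poses are not given: they have to be found in the camera images.
- hotplate: Fixed grey laboratory hot plate (cold) carrying the stack at the start. Housing 160 x 130 mm, white square top plate 116 x 116 mm whose upper face is 60 mm above the bench. Origin on the bench under the middle of the top plate; the housing reaches 98 mm to its -x (two control knobs there, to 115 mm) and 62 mm to +x.
- bath: Loose round stainless-steel beaker with a loop handle (the steam bath), lowest piece of the stack, standing on the hot plate. Outside diameter 62 mm, height 75 mm, wall 3 mm, open top, 160 g. Origin: centre of its underside, z up. The handle sticks out along its +x to 64 mm from the axis, from 16 to 68 mm height, 7 mm bar; take the body across its y axis.
- dish: Loose white porcelain evaporating dish, round-bottomed, 28 mm high, 70 g; outside 30 mm across at the foot, 44 at 3 mm height, 58 at 11, 65 at 18, 68 at the rim; wall 3 mm. Origin: centre of its underside, z up. At the start it sits in the bath's mouth, origin 65 mm above the bath's, its top 18 mm free above the bath's rim; seated in the cork stand its foot rests on the floor of the hollow.
- funnel: Loose clear glass funnel, mouth down and stem up. Mouth 57 mm across, cone narrowing over 46 mm height to the stem; stem 10 mm thick from 46 to 72 mm height; 50 g. Origin: centre of its mouth (lower edge), z up along the stem. At the start its mouth sits in the dish, origin about 18 mm above the dish's.
- weight_ring: Loose grey plastic-coated lead ring, outside diameter 56 mm, hole 38 mm, 14 mm high, 160 g. Origin: centre of its underside, z up. At the start it sits around the cone of the funnel, underside about 19 mm above the funnel's mouth and 9 mm above the rim of the dish; the funnel's stem stands up through it, 39 mm above its upper face.
- flask: Loose conical glass flask standing on the bench, 150 g, 105 mm high, base 64 mm across, wall sloping in from 62 mm across at 12 mm height to the neck (22 mm thick, bead 25 mm at the mouth) from 75 mm up. Origin: centre of its underside, z up. The weight ring seated on its shoulder has its underside about 50 mm above the flask's origin.
- tile: Fixed white glazed tile, 100 x 100 x 8 mm, lying on the bench. Origin: centre of its underside; the top is 8 mm above it.
- cork_stand: Fixed round cork stand for dishes, outside diameter 84 mm, 24 mm high, with a round hollow 60 mm across and 7 mm deep in its top (floor of the hollow 17 mm above the bench). Origin: centre of its underside on the bench.
- heat_mat: Fixed grey heat-resistant mat with a bright metal edge, 120 x 120 x 6 mm, lying on the bench. Origin: centre of its underside; the top is 6 mm above it.

How it is judged:
By the outcome, as a careful person would: the job done as asked, in the order asked, and still so for the second after the job is handed in, with the robot touching nothing.
It also fails if it takes over 141 s, if anything falls off the work surface, if the arm or the gripper's body presses on something with over 40 N, if the wrist force passes 120 N, or if a joint passes its speed limit or range.

### The arm

A 6-joint arm with a two-finger parallel gripper is mounted at the origin on the work surface. World frame = base frame: x ahead of the robot, y to its left, z up, the work surface at z = 0. Lengths are in m, angles in rad, forces in N, time in s.
With the tool pointing down it reaches from about 0.375 to 0.975 m from the base axis. Payload 3.8 kg.
Tool frame: the origin (TCP) lies midway between the tips of the shut fingers; the grasp point (between the pads) lies 19 mm behind it; z points along the fingers, y is the line along which they close (so a half turn about z gives the same grasp; the last joint's range is limited). The gripper opens to 85 mm and grips with 20 to 120 N. Pads are 22 mm wide; open, the fingers measure 114 mm over their backs; the gripper's body (76 mm by 85 mm) begins 54 mm behind the grasp point. The pads swing forward as they close: fully open they stand 13 mm farther back than shut.
Start: joints at [-1.291, 0.264, 1.604, -0, 1.274, -0.037], TCP at [0.21, -0.641, 0.231] pointing down, gripper open.
Joint ranges: [-2.63, 2.63], [-0.94, 2.18], [0.31, 2.57], [-1.31, 4.45], [0, 2.66], [-2.55, 2.55]. Speed limits (rad/s): [2.57, 2.57, 3.14, 3.14, 3.14, 3.14].

### API

Orientations are given as [roll, pitch, yaw] about the fixed x, y, z axes, in that order (R = Rz(yaw) Ry(pitch) Rx(roll)).
In Python, from station import * gives the robot as it stands. Calls block until the motion is done:
- move_pose(position, orientation): joint-space move of the TCP to a pose.
- line_to(position, velocity=0.15, orientation=None): straight line of the TCP; orientation=None keeps the orientation; velocity is the mean speed in m/s.
- move_j(angles): joint-space move.
- gripper_to(opening, grip_force=None): finger opening in m; grip_force is the grip in N (None keeps the last); returns when the fingers have stopped.
- dwell(seconds).
- ik(position, orientation): joint angles nearest the present ones, or None.
- read_camera(name): name is "scene" or "top" or "wrist"; returns (picture, depth): 400x640x3 uint8, blue, green, red; 400x640 float32, m along the optical axis (not along the pixel's ray), 0 where there is no reading.
- camera_model(name): a dict with "intrinsics" (3x3 intrinsics, pixels), "R" (3x3) and "t" (3): a world point X has camera coordinates R X + t. Camera axes: x right, y down, z forward; pixel columns grow to the right and rows downward; lengths in m; the calibration is good to about 2 mm. A picture is of the moment at which its call begins: read the wrist's pose just before it. camera_model takes no time and is no camera call; for the wrist camera it gives the pose at the moment of the call.
A pose or a line that the arm cannot do raises PlanningError and nothing moves.
- finish_job(): hands the job in; it is judged then, once.
Readings, each from a call of its own:
- read_clock(): time.
- read_joint_positions(): joint angles.
- read_joint_velocities(): joint speeds.
- read_tau(): joint torques, N m.
- read_eef_pos(): TCP position.
- read_orientation(): TCP orientation.
- read_contact_force(): force on the tool from outside, world axes, zero at the start.
- read_moment(): the same for the moment, N m.
- read_grip_width(): finger opening in m.
- read_grasp_force(): force on a finger pad.
Only numpy, scipy, OpenCV 4.12 (cv2) and the standard library are available. Lean on these libraries where they do the work, as an engineer would, in place of code of your own. Each camera call takes 0.05 s, during which the arm holds its last target. There are 200 camera calls.

## Working session

There is one attempt and no reset: what is moved stays moved. The work goes in short steps, each a Python script; the robot and the scene stay as the last script left them, time stands still between calls to the robot, and variables do not carry over. Pictures are saved under pics/ and viewed, at most 18 in all, crops included, and the job is handed in when it is done.

```bash
ls; mkdir -p pics
python3 - <<'E'
from station import *
import cv2,numpy as np
for n in ("scene","top"):
    p,d=read_camera(n); cv2.imwrite(f"pics/{n}0.png",p); np.save(f"pics/{n}0.npy",d)
    m=camera_model(n); print(n,np.round(m["intrinsics"],1).tolist(),np.round(-m["R"].T@m["t"],3),np.round(m["R"],3).tolist())
print(read_clock(),read_orientation())
E
```

```text
pics
scene [[408.2, 0.0, 309.8], [0.0, 408.2, 201.6], [0.0, 0.0, 1.0]] [0.805 0.433 0.782] [[-0.82, 0.573, 0.001], [0.451, 0.647, -0.615], [-0.353, -0.504, -0.788]]
top [[468.8, 0.0, 325.6], [0.0, 468.8, 200.8], [0.0, 0.0, 1.0]] [ 0.409 -0.011  1.052] [[-0.001, -1.0, -0.01], [-0.99, 0.002, -0.139], [0.139, 0.01, -0.99]]
0.1 [-3.13958654e+00 -8.33644896e-05  3.16846289e-01]
```

View pics/scene0.png

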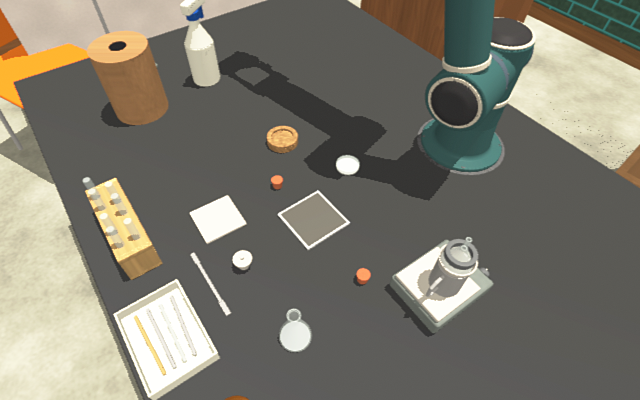

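View pics/top0.png

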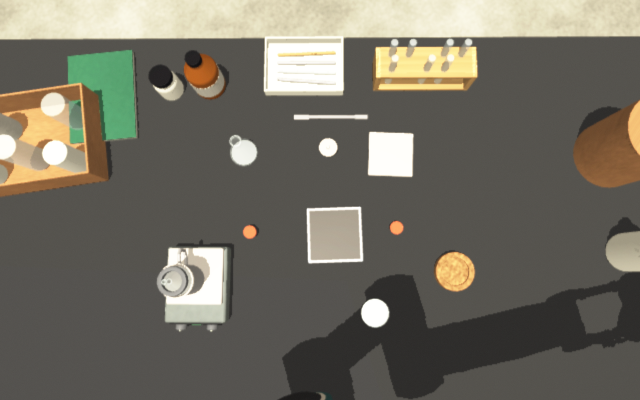

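The scene view shows the stack at about (455,265), flask (295,335), tile (218,218), mat (314,219) and cork (282,139). In the top view they are at stack (178,282), flask (243,152), tile (390,154), mat (335,235) and cork (455,271). I'll measure these now.

```bash
cat > h.py <<'E'
from station import *
import cv2,numpy as np
def ray(m,uv,z):
    """pixels -> world points on plane z"""
    uv=np.atleast_2d(np.float64(uv)); C=-m["R"].T@m["t"]
    d=np.c_[uv,np.ones(len(uv))]@np.linalg.inv(m["intrinsics"]).T@m["R"]
    return C+d*((z-C[2])/d[:,2])[:,None]
def proj(m,X):
    c=np.atleast_2d(X)@m["R"].T+m["t"]; p=c@m["intrinsics"].T; return p[:,:2]/p[:,2:]
def comp(mask,seed):
    n,l=cv2.connectedComponents(mask.astype(np.uint8),connectivity=4)
    k=l[seed[1],seed[0]]; c=(l==k).astype(np.uint8) if k else None
    return None if c is None else max(cv2.findContours(c,cv2.RETR_EXTERNAL,cv2.CHAIN_APPROX_NONE)[0],key=cv2.contourArea)[:,0]
def cloud(m,d):
    v,u=np.indices(d.shape); P=np.stack([u,v,np.ones_like(u)],-1)@np.linalg.inv(m["intrinsics"]).T*d[...,None]
    return (P-m["t"])@m["R"]
E
python3 - <<'E'
from h import *
for n,S in (("top",dict(tile=(390,154,.008),mat=(309,235,.006),cork=(440,271,.024))),("scene",dict(tile=(218,218,.008),mat=(314,219,.006),cork=(268,145,.024)))):
    p=cv2.imread(f"pics/{n}0.png"); d=np.load(f"pics/{n}0.npy"); m=camera_model(n); hsv=cv2.cvtColor(p,cv2.COLOR_BGR2HSV)
    for k,(u,v,z) in S.items():
        M=(hsv[...,1]>80)&(hsv[...,2]>80) if k=="cork" else p.min(2)>(150 if k=="tile" else 60)
        c=comp(M,(u,v))
        if c is None: print(n,k,"none",p[v,u]); continue
        W=ray(m,c,z)[:,:2].astype(np.float32)
        if k=="cork": print(n,k,np.round(cv2.minEnclosingCircle(W),4) if 0 else cv2.minEnclosingCircle(W), cv2.fitEllipse(W))
        else: print(n,k,cv2.minAreaRect(W))
    X=cloud(m,d)
    reg=(d>0)&(X[...,2]>.02)&(X[...,2]<.4)&(X[...,0]>.1)&(X[...,1]<.45)
    for nm,(a,b,r) in dict(stack=(178,282,50) if n=="top" else (455,265,60),flask=(243,152,25) if n=="top" else (295,330,30)).items():
        pass
    if n=="top":
        for nm,(u,v) in dict(ringtop=(178,282),plate=(215,265),flask=(243,152),flasknk=(236,141)).items(): print(nm,np.round(X[v,u],3))
    else:
        for nm,(u,v) in dict(ringtop=(455,262),plate=(410,285),flask=(295,335),flasknk=(293,315)).items(): print(nm,np.round(X[v,u],3))
    u,v=((120,225) if n=="top" else (390,225)); c=p[v:v+120,u:u+120]
    u,v=((210,120) if n=="top" else (260,290)); f=p[v:v+60,u:u+60]
    cv2.imwrite(f"pics/c_{n}.png",np.hstack([cv2.resize(c,(480,480),interpolation=2),cv2.resize(f,(320,480) if 0 else (300,300),interpolation=2) if 0 else np.pad(cv2.resize(f,(300,300)),((0,180),(0,0),(0,0)))]))
E
```

```text
top tile ((0.6631254553794861, -0.14817512035369873), (0.10114379227161407, 0.10170972347259521), 87.50482177734375)
top mat ((0.582960844039917, 0.022806227207183838), (1.5325113534927368, 0.9181001782417297), 89.59683990478516)
top cork ((0.3991110622882843, -0.2784322500228882), 0.044486336410045624) ((0.39916715025901794, -0.2785196900367737), (0.08479387313127518, 0.08744871616363525), 4.849724292755127)
ringtop [0.381 0.271 0.174]
plate [0.412 0.231 0.063]
flask [0.656 0.179 0.057]
flasknk [0.687 0.2   0.034]
scene tile ((0.6623668670654297, -0.14589017629623413), (0.10252334922552109, 0.1003170758485794), 87.80377197265625)
scene mat ((0.355310320854187, -0.33501172065734863), (1.4427335262298584, 2.2766919136047363), 55.21990203857422)
scene cork ((0.4023680090904236, -0.26982003450393677), 0.0529811829328537) ((0.40320348739624023, -0.27018114924430847), (0.0849333256483078, 0.10521506518125534), 149.7054443359375)
ringtop [0.405 0.292 0.174]
plate [0.44  0.251 0.062]
flask [0.675 0.203 0.055]
flasknk [0.663 0.179 0.081]
```

View pics/c_top.png

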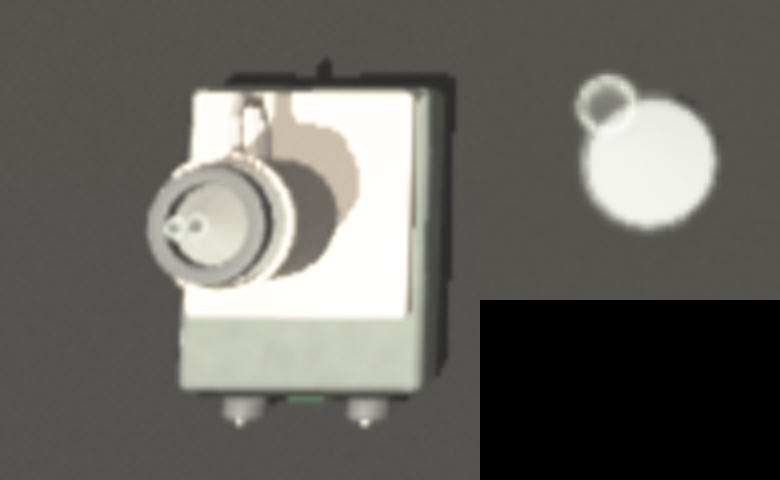

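View pics/c_scene.png

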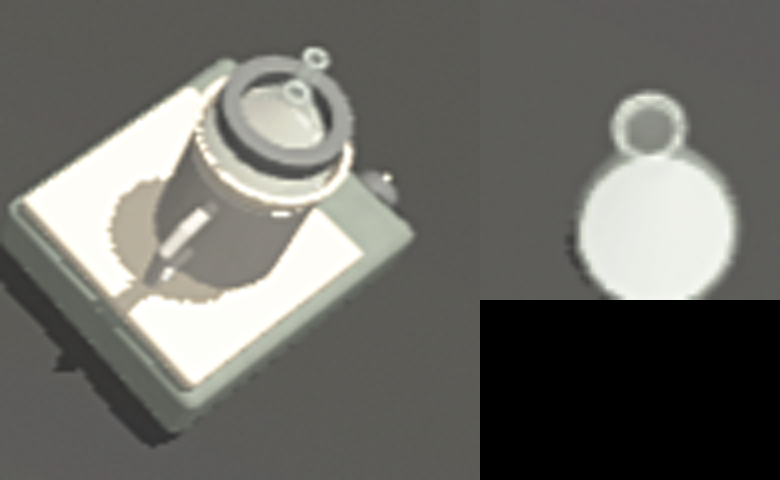

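The crops show the ring annulus at about (208,225) in the top crop, with the stem up through it. The handle points up (world +x) at about (250,110). The flask neck ring is at the crop's (607,105). I'll get the mat centre, find the wrist camera's offset and look from the wrist.

Run:
```python
from h import *
for n,s in (("top",(335,235)),("scene",(314,219))):
    p=cv2.imread(f"pics/{n}0.png"); m=camera_model(n)
    roi=np.zeros(p.shape[:2],bool); u,v=s; roi[v-42:v+42,u-48:u+48]=1
    g=cv2.cvtColor(p,cv2.COLOR_BGR2GRAY); print(g[v,u],g[v-40,u-40],g[v+38,u])
    t=(int(g[v-40,u-40])+190)//2
    c=(p.min(2)>t)&roi; c=cv2.findNonZero(c.astype(np.uint8))[:,0]
    print(n,cv2.minAreaRect(ray(m,c,.006)[:,:2].astype(np.float32)))
m=camera_model("wrist"); R=m["R"]; C=-R.T@m["t"]; e=np.array(read_eef_pos())
y=read_orientation()[2]; T=np.array([[np.cos(y),np.sin(y),0],[np.sin(y),-np.cos(y),0],[0,0,-1]])
print("cam in tool",np.round(T.T@(C-e),3)); print("cam axes in tool",np.round(T.T@R.T,2)); print(m["intrinsics"])
for P in ([.405,.295,.35],[.66,.19,.3]):
  for yw in (0,np.pi/2,np.pi,-np.pi/2): print(P,yw,np.round(ik(P,[np.pi,0,yw]),2) if ik(P,[np.pi,0,yw]) is not None else None)
```

```text
171 84 85
top ((0.48026904463768005, -0.019549064338207245), (0.12343781441450119, 0.12347768992185593), 1.8392521142959595)
141 183 92
scene ((0.4788435399532318, -0.019346140325069427), (0.12178903818130493, 0.12279258668422699), 1.655661702156067)
cam in tool [ 0.076 -0.001 -0.143]
cam axes in tool [[ 0.   -0.95 -0.3 ]
 [ 1.    0.   -0.  ]
 [ 0.   -0.3   0.95]]
[[286.59217195   0.         321.39749472]
 [  0.         286.59217195 199.16992083]
 [  0.           0.           1.        ]]
[0.405, 0.295, 0.35] 0 [ 0.58 -0.12  1.8  -0.    1.46  2.15]
[0.405, 0.295, 0.35] 1.5707963267948966 [ 0.58 -0.12  1.8  -0.    1.46  0.58]
[0.405, 0.295, 0.35] 3.141592653589793 [ 0.58 -0.12  1.8   0.    1.46 -0.99]
[0.405, 0.295, 0.35] -1.5707963267948966 None
[0.66, 0.19, 0.3] 0 [ 0.24  0.25  1.49 -0.    1.4   1.81]
[0.66, 0.19, 0.3] 1.5707963267948966 [ 0.24  0.25  1.49 -0.    1.4   0.24]
[0.66, 0.19, 0.3] 3.141592653589793 [ 0.24  0.25  1.49  0.    1.4  -1.33]
[0.66, 0.19, 0.3] -1.5707963267948966 None
```

Mat centre is (0.4795, -0.0195): both views agree and the size checks. Next I'll take wrist views of the cork, tile, flask and stack.

Run:
```python
from h import *
import pickle
out={}
def shot(k):
    m=camera_model("wrist"); p,d=read_camera("wrist"); out[k]=(m,p,d); print(k,read_clock(),np.round(read_eef_pos(),3))
move_pose([.40,-.275,.28],[np.pi,0,np.pi/2]); shot("cork")
move_pose([.66,-.147,.28],[np.pi,0,np.pi/2]); shot("tile")
move_pose([.665,.19,.26],[np.pi,0,np.pi/2]); shot("flask")
move_pose([.405,.275,.34],[np.pi,0,np.pi/2]); shot("stack")
pickle.dump(out,open("pics/w.pkl","wb"))
cv2.imwrite("pics/w1.png",cv2.resize(np.vstack([np.hstack([out["cork"][1],out["tile"][1]]),np.hstack([out["flask"][1],out["stack"][1]])]),(800,500),interpolation=cv2.INTER_AREA))
cv2.imwrite("pics/w_stack.png",out["stack"][1])
```

```text
cork 1.6833 [ 0.4   -0.276  0.28 ]
tile 2.85 [ 0.659 -0.148  0.28 ]
flask 4.175 [0.665 0.188 0.26 ]
stack 5.325 [0.406 0.275 0.339]
```

View pics/w1.png

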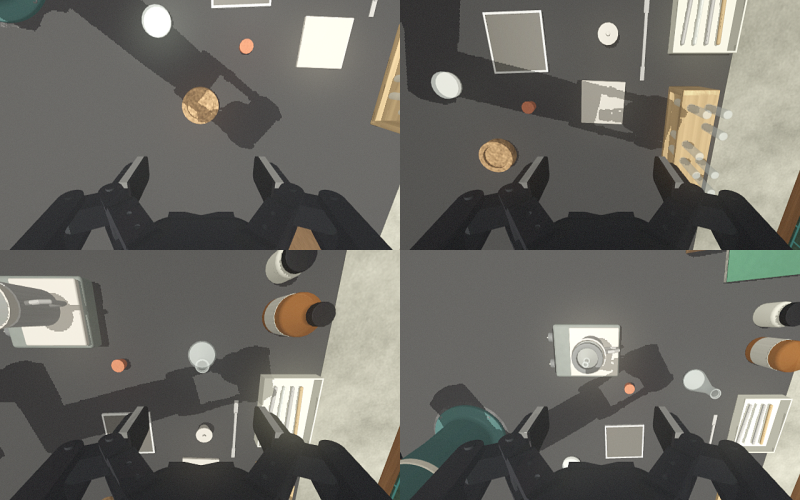

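View pics/w_stack.png

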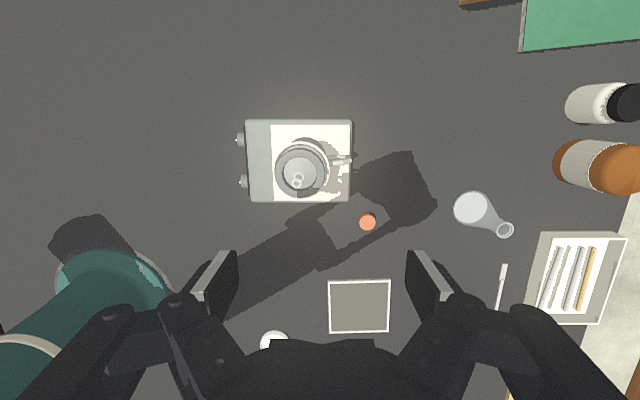

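The wrist views show cork (200,105), tile (602,102), flask (201,357) and stack (592,355) in the mosaic. In the full stack picture the ring is at about (302,170) and the handle points right to about (345,158). I'll go closer and fit the ring, dish rim and handle from the depth points.

```bash
cat >> h.py <<'E'
from scipy.optimize import least_squares
def circ(P):
    f=lambda q:np.hypot(P[:,0]-q[0],P[:,1]-q[1])-q[2]
    return least_squares(f,[*P.mean(0),.03],loss="soft_l1",f_scale=.001).x
def annulus(X,z0,z1,c,rmax):
    """points of height band near c -> (outer circle via hull, n)"""
    r=np.hypot(X[...,0]-c[0],X[...,1]-c[1]); s=X[(X[...,2]>z0)&(X[...,2]<z1)&(r<rmax)]
    if len(s)<20: return None
    h=cv2.convexHull(s[:,:2].astype(np.float32))[:,0]; return np.round([*circ(h),s[:,2].mean(),len(s)],4)
E
python3 - <<'E'
from h import *
import pickle
out=pickle.load(open("pics/w.pkl","rb"))
move_pose([.405,.285,.275],[np.pi,0,np.pi/2])
m=camera_model("wrist"); p,d=read_camera("wrist"); out["stack2"]=(m,p,d)
for n in("top","scene"): out[n]=(camera_model(n),cv2.imread(f"pics/{n}0.png"),np.load(f"pics/{n}0.npy"))
pickle.dump(out,open("pics/w.pkl","wb")); cv2.imwrite("pics/w_stack2.png",p)
for k in("stack","stack2","top","scene"):
    m,p,d=out[k]; X=cloud(m,d); X[d==0]=9
    print(k,"ring",annulus(X,.171,.181,(.405,.29),.05),"rim",annulus(X,.149,.157,(.405,.29),.05))
    c=annulus(X,.171,.181,(.405,.29),.05)[:2]
    r=np.hypot(X[...,0]-c[0],X[...,1]-c[1]); s=X[(X[...,2]>.085)&(X[...,2]<.133)&(r<.075)&(r>.04)]
    if len(s): q=s[:,:2].mean(0)-c; print(" handle",len(s),np.round(np.arctan2(q[1],q[0]),3),np.round(np.hypot(*q),3))
for k in("flask","stack","top","scene"):
    m,p,d=out[k]; X=cloud(m,d); X[d==0]=9
    for z0,z1 in((.098,.112),(.009,.02),(.03,.05),(.05,.075)): print(k,"flask",z0,annulus(X,z0,z1,(.665,.19),.06))
for k in("cork","tile","top","scene"):
    m,p,d=out[k]; X=cloud(m,d); X[d==0]=9; print(k,"cork",annulus(X,.020,.030,(.4,-.275),.06))
E
```

```text
stack ring [3.820e-01 2.844e-01 2.730e-02 1.754e-01 1.341e+03] rim [3.818e-01 2.842e-01 3.320e-02 1.531e-01 2.710e+02]
 handle 133 0.1 0.052
stack2 ring [3.820e-01 2.846e-01 2.740e-02 1.753e-01 2.005e+03] rim [3.820e-01 2.844e-01 3.310e-02 1.528e-01 3.820e+02]
 handle 204 0.102 0.052
top ring [3.837e-01 2.836e-01 2.760e-02 1.756e-01 5.070e+02] rim [3.840e-01 2.841e-01 3.300e-02 1.527e-01 1.170e+02]
 handle 71 0.076 0.053
scene ring [3.824e-01 2.842e-01 2.740e-02 1.746e-01 5.060e+02] rim [3.826e-01 2.840e-01 3.310e-02 1.519e-01 2.070e+02]
 handle 91 0.094 0.055
flask flask 0.098 [6.672e-01 1.877e-01 1.210e-02 1.041e-01 2.330e+02]
flask flask 0.009 [6.673e-01 1.880e-01 3.070e-02 1.520e-02 2.190e+02]
flask flask 0.03 [6.673e-01 1.881e-01 2.480e-02 3.970e-02 4.040e+02]
flask flask 0.05 [6.674e-01 1.881e-01 1.850e-02 6.170e-02 3.770e+02]
stack flask 0.098 [6.671e-01 1.874e-01 1.240e-02 1.032e-01 1.750e+02]
stack flask 0.009 [6.659e-01 1.882e-01 3.050e-02 1.490e-02 2.210e+02]
stack flask 0.03 [6.659e-01 1.881e-01 2.430e-02 3.950e-02 3.630e+02]
stack flask 0.05 [6.654e-01 1.881e-01 1.790e-02 6.180e-02 3.470e+02]
top flask 0.098 [6.690e-01 1.872e-01 1.190e-02 1.047e-01 6.500e+01]
top flask 0.009 [6.685e-01 1.866e-01 3.080e-02 1.510e-02 1.100e+02]
top flask 0.03 [6.687e-01 1.865e-01 2.520e-02 3.960e-02 1.590e+02]
top flask 0.05 [6.679e-01 1.862e-01 1.850e-02 6.110e-02 1.480e+02]
scene flask 0.098 [6.675e-01 1.876e-01 1.200e-02 1.031e-01 9.300e+01]
scene flask 0.009 [6.682e-01 1.882e-01 3.040e-02 1.470e-02 1.580e+02]
scene flask 0.03 [6.682e-01 1.879e-01 2.440e-02 3.940e-02 2.430e+02]
scene flask 0.05 [6.684e-01 1.886e-01 1.770e-02 6.150e-02 2.250e+02]
cork cork [ 3.978e-01 -2.804e-01  4.160e-02  2.420e-02  1.351e+03]
tile cork [ 3.984e-01 -2.803e-01  4.180e-02  2.440e-02  1.165e+03]
top cork [ 3.997e-01 -2.797e-01  4.140e-02  2.410e-02  6.420e+02]
scene cork [ 3.988e-01 -2.798e-01  4.190e-02  2.340e-02  2.800e+02]
```

View pics/w_stack2.png

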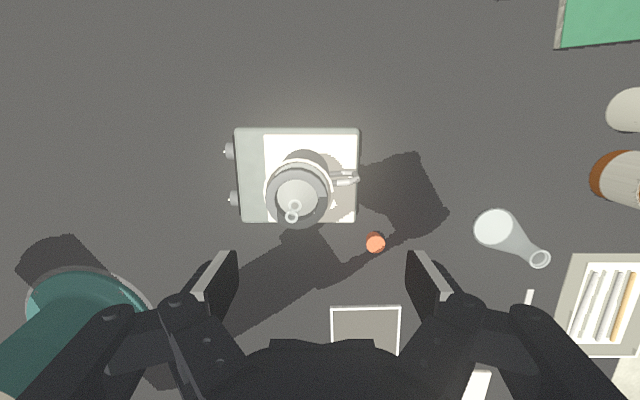

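Ring, rim and flask centres agree across the views to within 1–2 mm, and the heights match the spec. Next step: the ring.

```bash
cat >> h.py <<'E'
STACK=(.3822,.2844); FLASK=(.6673,.188); CORK=(.3984,-.2802); TILE=(.6628,-.147); MAT=(.4795,-.0195)
def O(yaw): return [np.pi,0,yaw]
def st(s): print(s,round(read_clock(),1),"pos",np.round(read_eef_pos(),4),"F",np.round(read_contact_force(),1),"w",round(float(read_grip_width()),4),"g",np.round(read_grasp_force(),1))
E
python3 - <<'E'
from h import *
y=np.pi/2
move_pose([*STACK,.25],O(y)); line_to([*STACK,.154],.1); dwell(.2); st("down")
gripper_to(.04,40); st("grip")
line_to([*STACK,.18],.05); dwell(.2); st("lift1"); line_to([*STACK,.26],.12); st("lift")
X=cloud(camera_model("top"),0*np.zeros((400,640))); 
p,d=read_camera("top"); m=camera_model("top"); cv2.imwrite("pics/t1.png",p)
p,d=read_camera("scene"); m=camera_model("scene"); cv2.imwrite("pics/s1.png",p)
X=cloud(m,d); X[d==0]=9; print("rim",annulus(X,.149,.157,STACK,.05))
cv2.imwrite("pics/s1c.png",cv2.resize(p[120:320,340:560],(660,600)))
E
```

```text
down 7.3 pos [0.3827 0.2847 0.1548] F [0.4 0.4 0.1] w 0.0856 g 0.0
grip 7.7 pos [0.382  0.2845 0.1543] F [-2.5 -0.4  3. ] w 0.0541 g 41.7
lift1 8.6 pos [0.3819 0.2842 0.1796] F [ 0.2 -0.4 -2.3] w 0.054 g 42.4
lift 9.4 pos [0.3817 0.2841 0.2592] F [ 0.1  0.1 -2.3] w 0.0543 g 42.4
rim [3.822e-01 2.839e-01 3.360e-02 1.524e-01 3.810e+02]
```

View pics/s1c.png

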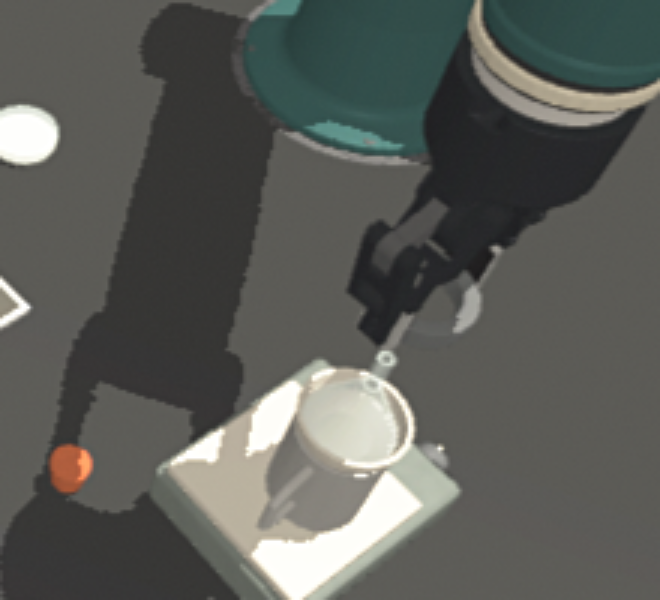

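Only the ring came up. It hangs in the fingers at about (450,300), and the funnel still stands in the dish with its stem at (378,370). Now I'll place it on the flask.

Run:
```python
from h import *
y=np.pi/2
move_pose([*FLASK,.22],O(y)); dwell(.2); st("over")
p,d=read_camera("scene"); m=camera_model("scene"); X=cloud(m,d)
cv2.imwrite("pics/s2.png",cv2.resize(p[200:400,200:400],(600,600)))
p,d=read_camera("top"); m=camera_model("top"); X=cloud(m,d); X[d==0]=9; print("neck",annulus(X,.098,.108,FLASK,.03))
line_to([*FLASK,.09],.12); dwell(.15); st("neck in"); f0=read_contact_force()[2]
z=.056
line_to([*FLASK,z],.06)
while z>.038:
    dwell(.05); f=read_contact_force()[2]
    if f-f0>1.2: break
    z-=.002; line_to([*FLASK,z],.03)
st("seat")
```

```text
over 10.9 pos [0.6665 0.1892 0.2211] F [-0.4 -1.4 -1.7] w 0.054 g 42.4
neck [6.692e-01 1.876e-01 1.180e-02 1.042e-01 5.900e+01]
neck in 12.3 pos [0.6681 0.1883 0.0914] F [-0.5  0.4 -2.6] w 0.054 g 42.5
seat 14.0 pos [0.6672 0.188  0.0498] F [ 0.8 -0.1 -1.3] w 0.054 g 42.5
```

View pics/s2.png

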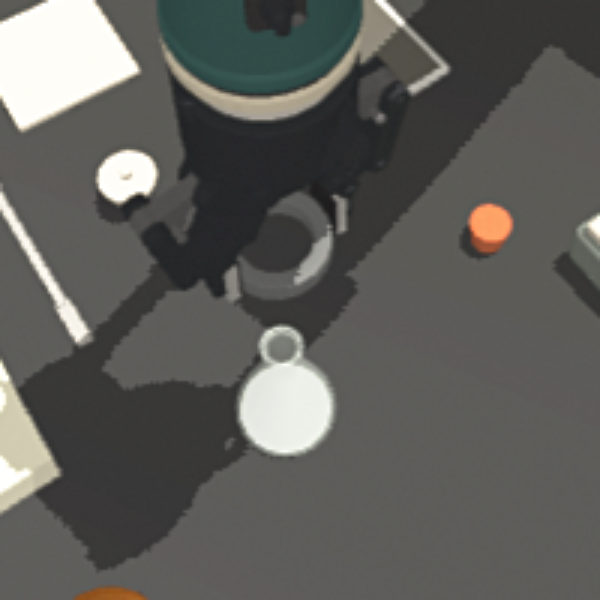

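The ring is held over the flask, looks level and is centred at (285,240). The stop at 0.050 may be sensor noise, so I'll continue down with averaged forces.

```bash
cat >> h.py <<'E'
def fz(n=6):
    v=[]
    for _ in range(n): dwell(.03); v.append(read_contact_force()[2])
    return float(np.mean(v))
def lower(xy,z,zmin,f0,thr,step=.0015):
    while z>zmin:
        f=fz()
        if f-f0>thr: break
        z-=step; line_to([*xy,z],.03)
    print("lowered",round(z,4),"df",round(fz()-f0,2)); return z
E
python3 - <<'E'
from h import *
print(fz())
z=lower(FLASK,.048,.040,-2.3,1.5); st("seat")
E
```

```text
-2.034492019743116
lowered 0.042 df 3.04
seat 16.4 pos [0.6675 0.188  0.0422] F [-0.5 -1.8  0.7] w 0.0539 g 42.6
```

Run:
```python
from h import *
gripper_to(.08); st("open"); line_to([*FLASK,.2],.15)
p,d=read_camera("scene"); m=camera_model("scene"); X=cloud(m,d);X[d==0]=9
line_to([*FLASK,.25]); m=camera_model("wrist"); pw,dw=read_camera("wrist"); Y=cloud(m,dw);Y[dw==0]=9
for A in(X,Y):
    print("ringtop",annulus(A,.058,.070,FLASK,.035),"neck",annulus(A,.098,.110,FLASK,.03))
    r=np.hypot(A[...,0]-FLASK[0],A[...,1]-FLASK[1]); s=A[(r<.026)&(r>.021)&(A[...,2]>.05)&(A[...,2]<.08)]
    c=np.linalg.lstsq(np.c_[s[:,:2]-FLASK,np.ones(len(s))],s[:,2],rcond=None)[0]; print(len(s),"tilt deg",np.degrees(c[:2]),"z",c[2])
move_pose([*STACK,.30],O(np.pi/2)); 
p,d=read_camera("top"); m=camera_model("top"); X=cloud(m,d); X[d==0]=9
m=camera_model("wrist"); pw,dw=read_camera("wrist"); Y=cloud(m,dw);Y[dw==0]=9
for A in(Y,): print("rim",annulus(A,.149,.157,STACK,.05),"stem",annulus(A,.208,.219,STACK,.03))
cv2.imwrite("pics/w3.png",pw); st("x")
p,d=read_camera("scene"); cv2.imwrite("pics/s3.png",cv2.resize(p[200:400,200:400],(600,600)))
```

```text
open 16.8 pos [0.6673 0.1881 0.0419] F [-0.4 -0.4  1. ] w 0.08 g 0.0
ringtop [6.676e-01 1.878e-01 2.740e-02 6.250e-02 4.370e+02] neck [6.676e-01 1.876e-01 1.200e-02 1.032e-01 9.500e+01]
181 tilt deg [ 0.37914522 -0.92338807] z 0.06268551621851548
ringtop [6.674e-01 1.880e-01 2.740e-02 6.330e-02 1.000e+03] neck [6.673e-01 1.877e-01 1.210e-02 1.041e-01 2.530e+02]
465 tilt deg [-0.04647821 -0.80883059] z 0.06357640282923514
rim [3.816e-01 2.842e-01 3.340e-02 1.529e-01 1.112e+03] stem [3.818e-01 2.843e-01 4.800e-03 2.140e-01 1.170e+02]
x 19.9 pos [0.3833 0.2842 0.2996] F [1.  0.3 0.2] w 0.0801 g 0.0
```

View pics/s3.png

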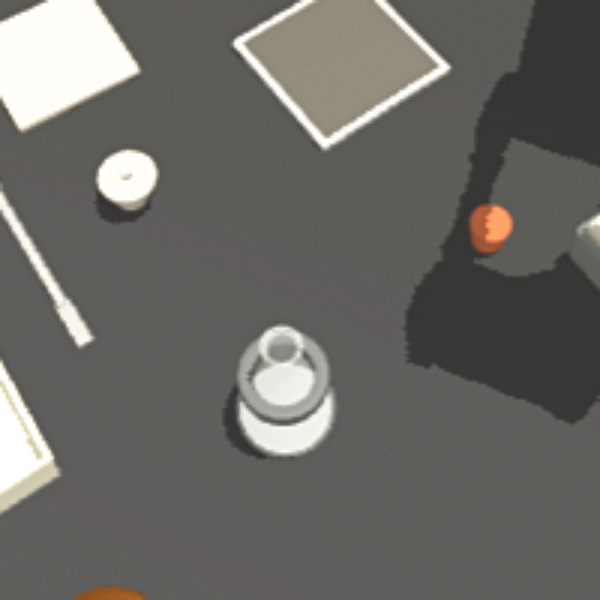

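The ring sits level on the flask's shoulder (top at 63.5 mm, tilt under 1°), around the neck at (283,365). The funnel is next, by its stem.

Run:
```python
from h import *
y=np.pi/2; S=(.3819,.2843)
gripper_to(.04); move_pose([*S,.25],O(y)); line_to([*S,.193],.08); dwell(.2); st("down"); 
gripper_to(.0,25); st("grip")
b=fz(); line_to([*S,.215],.04); print("dF",fz()-b); st("l1"); line_to([*S,.29],.12)
p,d=read_camera("scene"); m=camera_model("scene"); X=cloud(m,d);X[d==0]=9; print("rim",annulus(X,.149,.157,STACK,.05))
cv2.imwrite("pics/s4.png",cv2.resize(p[120:320,340:560],(660,600)))
move_pose([*TILE,.16],O(y)) if 0 else move_pose([*TILE,.25],O(y)); line_to([*TILE,.075],.12); f0=fz(); st("near")
p,d=read_camera("scene"); cv2.imwrite("pics/s5.png",cv2.resize(p[130:290,130:330],(750,600)))
lower(TILE,.066,.056,f0,1.2,.001); st("contact")
```

```text
down 21.7 pos [0.3823 0.2846 0.1937] F [-0.4 -0.5  0.2] w 0.0401 g 0.0
grip 22.1 pos [0.382  0.2844 0.1933] F [-0.7  0.1  1.2] w 0.0087 g 25.5
dF -1.9087830106248576
l1 23.2 pos [0.3817 0.2841 0.2146] F [ 1.  -0.2  0.2] w 0.0085 g 25.6
rim [3.820e-01 2.841e-01 3.340e-02 1.520e-01 2.420e+02]
near 27.7 pos [ 0.6633 -0.1471  0.0758] F [-0.5  0.  -0.8] w 0.0086 g 25.6
lowered 0.058 df 2.5
contact 32.0 pos [ 0.663  -0.147   0.0582] F [0.1 0.5 1.6] w 0.0087 g 25.7
```

View pics/s5.png

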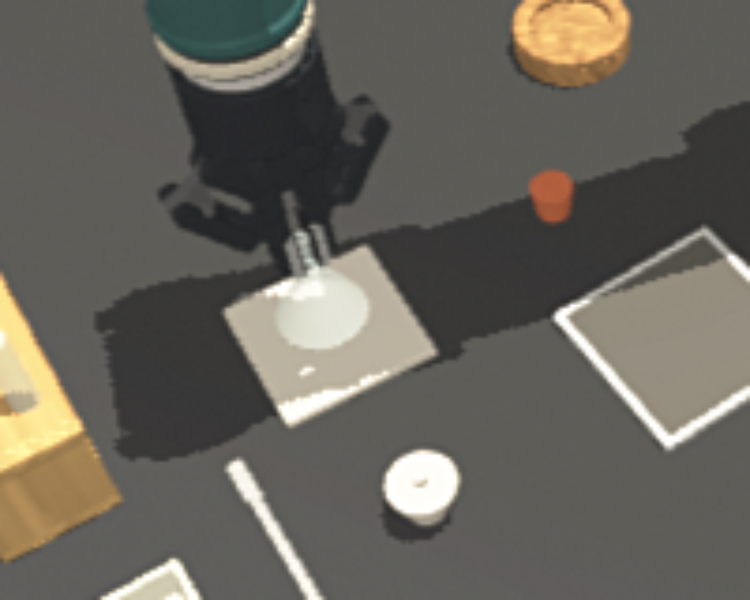

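The funnel hangs upright over the tile, and contact came at the predicted height. I'll release it, verify and look at the dish.

Run:
```python
from h import *
y=np.pi/2
gripper_to(.04); line_to([*TILE,.17],.12)
p,d=read_camera("scene"); m=camera_model("scene"); X=cloud(m,d);X[d==0]=9; print("stem",annulus(X,.068,.084,TILE,.03),"base",annulus(X,.012,.02,TILE,.04))
c=comp(p.min(2)>150,(218,232)); 
line_to([*TILE,.25],.2); m=camera_model("wrist"); pw,dw=read_camera("wrist"); Y=cloud(m,dw);Y[dw==0]=9
print("stem",annulus(Y,.068,.084,TILE,.03),"base",annulus(Y,.0115,.02,TILE,.04),"tile",(lambda s:cv2.minAreaRect(s[:,:2].astype(np.float32)))(Y[(Y[...,2]>.004)&(Y[...,2]<.011)&(np.hypot(Y[...,0]-TILE[0],Y[...,1]-TILE[1])<.08)]))
gripper_to(.085)
move_pose([*STACK,.28],O(y)); m=camera_model("wrist"); pw,dw=read_camera("wrist"); A=cloud(m,dw);A[dw==0]=9
print("rim",annulus(A,.147,.157,STACK,.05)); c=annulus(A,.147,.157,STACK,.05)
r=np.hypot(A[...,0]-c[0],A[...,1]-c[1]); s=A[(A[...,2]>.07)&(A[...,2]<.131)&(r<.075)&(r>.04)]; q=s[:,:2].mean(0)-c[:2]; print("handle",np.arctan2(q[1],q[0]))
cv2.imwrite("pics/w6.png",pw[60:300,160:480]); st("x")
```

```text
stem [ 6.632e-01 -1.467e-01  4.700e-03  7.590e-02  2.800e+01] base [ 6.636e-01 -1.469e-01  2.630e-02  1.570e-02  1.010e+02]
stem [ 6.629e-01 -1.473e-01  4.700e-03  7.790e-02  7.700e+01] base [ 6.628e-01 -1.476e-01  2.670e-02  1.560e-02  3.120e+02] tile ((0.6624059677124023, -0.14804890751838684), (0.10034768283367157, 0.10035528987646103), 87.79853057861328)
rim [3.815e-01 2.842e-01 3.350e-02 1.524e-01 8.690e+02]
handle 0.10739106562908264
x 36.6 pos [0.383 0.284 0.28 ] F [ 0.1 -0.4 -0. ] w 0.0846 g 0.0
```

View pics/w6.png

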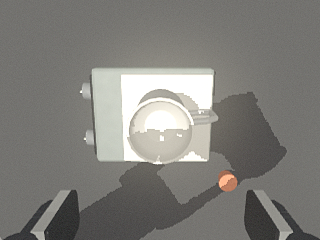

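The funnel stands within 1 mm of the tile's centre. The picture shows the dish level in the bath at (158,130), its rim at z = 152.4 mm. Now I'll move the dish, slowly.

Run:
```python
from h import *
S=(.3819,.2843)
line_to([*S,.18],.12); line_to([*S,.132],.06); dwell(.3); st("down")
gripper_to(.055,25); dwell(.2); st("grip")
b=fz(); line_to([*S,.15],.03); print("dF",fz()-b); st("l1"); line_to([*S,.23],.08); st("up")
m=camera_model("scene"); p,d=read_camera("scene"); X=cloud(m,d);X[d==0]=9
print("dish rim",annulus(X,.245,.257,S,.045),"bathrim",annulus(X,.130,.139,S,.045))
cv2.imwrite("pics/s7.png",cv2.resize(p[120:320,340:560],(660,600)))
```

```text
down 38.8 pos [0.3821 0.2845 0.1324] F [ 0.  -0.1 -0.7] w 0.0849 g 0.0
grip 39.3 pos [0.3821 0.2845 0.1325] F [-1.2 -0.8  4.7] w 0.0647 g 26.7
dF -5.638718424454623
l1 40.5 pos [0.3817 0.2842 0.1498] F [-0.2 -0.4 -0.9] w 0.0647 g 27.5
up 41.6 pos [0.3815 0.284  0.2292] F [ 0.5  0.6 -0.6] w 0.0646 g 27.5
dish rim [3.886e-01 2.821e-01 3.690e-02 2.493e-01 2.280e+02] bathrim [3.822e-01 2.839e-01 3.080e-02 1.336e-01 2.310e+02]
```

View pics/s7.png

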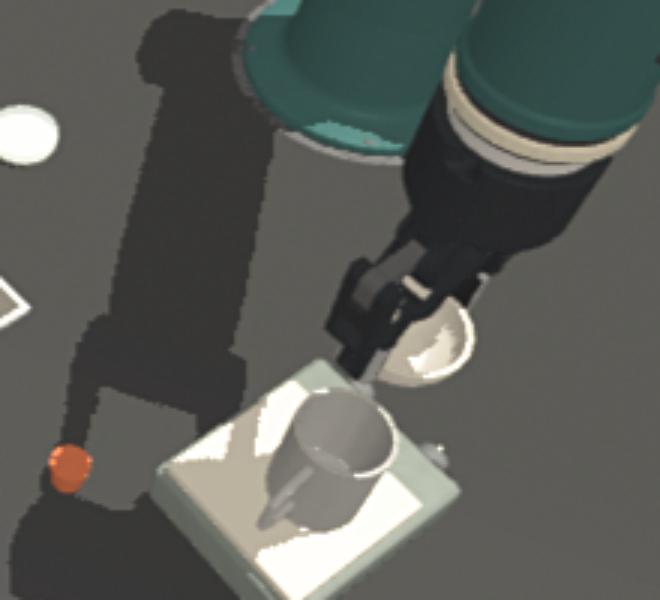

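The dish is off the bath, at (430,345), and appears level. I'll check its tilt numerically before carrying it.

```bash
cat >> h.py <<'E'
def rimtilt(name,c,z,dz=.01):
    m=camera_model(name); p,d=read_camera(name); X=cloud(m,d); X[d==0]=9
    r=np.hypot(X[...,0]-c[0],X[...,1]-c[1]); s=X[(r<.036)&(r>.0305)&(abs(X[...,2]-z)<dz)&(p.min(2)>110)]
    a=np.arctan2(s[:,1]-c[1],s[:,0]-c[0]); b=np.floor(np.degrees(a)/10)
    t=np.array([s[b==k][np.argmax(s[b==k][:,2])] for k in np.unique(b)])   # top of each 10 deg sector
    f=lambda q:(t[:,:2]-c)@q[:2]+q[2]-t[:,2]
    q=least_squares(f,[0,0,z],loss="soft_l1",f_scale=.001).x
    print(name,"sectors",len(t),"tilt deg",np.round(np.degrees(q[:2]),1),"rim z",round(q[2],4),"res",np.round(np.abs(f(q)).mean(),4))
E
python3 - <<'E'
from h import *
e=read_eef_pos(); 
for n in("scene","wrist"): rimtilt(n,np.array([.3817,.2842]),.251)
E
```

```text
scene sectors 21 tilt deg [-0.6  2.8] rim z 0.2487 res 0.0009
wrist sectors 36 tilt deg [-0.3  0.1] rim z 0.2511 res 0.0004
```

The wrist view, with all 36 sectors, shows the dish level. Carrying it to the cork.

Run:
```python
from h import *
line_to([.50,.0,.23],.15); line_to([*CORK,.2],.15); dwell(.2); st("over"); rimtilt("wrist",np.array(CORK),.222)
line_to([*CORK,.045],.08); dwell(.3); f0=fz(10); st("near")
z=lower(CORK,.034,.0205,f0,1.3,.001); st("contact"); rimtilt("wrist",np.array(CORK),z+.0215)
p,d=read_camera("scene"); cv2.imwrite("pics/s8.png",cv2.resize(p[60:220,180:380],(750,600)))
```

```text
over 46.3 pos [ 0.3986 -0.2799  0.2001] F [ 0.   1.  -0.6] w 0.0646 g 27.5
wrist sectors 36 tilt deg [-0.2  0.4] rim z 0.2219 res 0.0003
near 49.1 pos [ 0.3984 -0.2802  0.045 ] F [ 0.  -0.2 -1.3] w 0.0645 g 27.5
lowered 0.024 df 6.09
contact 54.3 pos [ 0.3985 -0.2803  0.0246] F [-1.5  0.8  5.8] w 0.0646 g 27.9
wrist sectors 36 tilt deg [-0.4  0.4] rim z 0.0466 res 0.0005
```

View pics/s8.png

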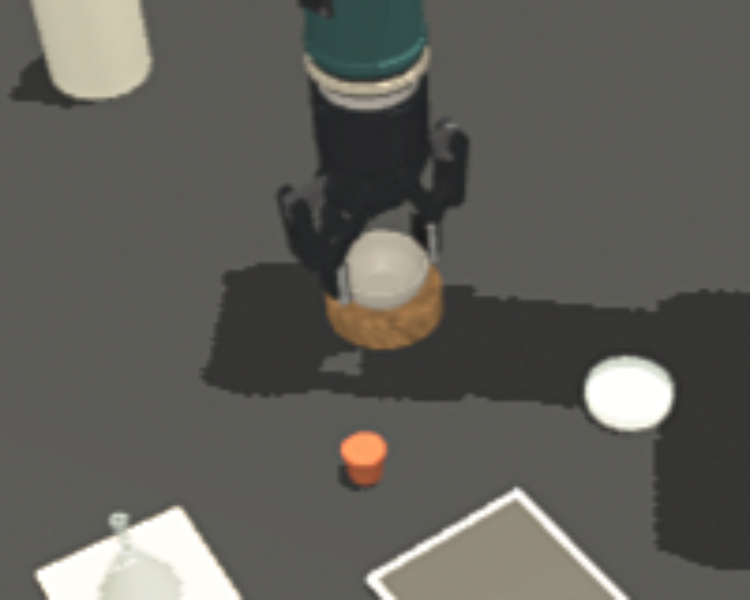

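The dish is seated at (385,270), on the floor of the hollow at the predicted height and level. Release, verify, then the bath.

Run:
```python
from h import *
gripper_to(.083); dwell(.2); st("open"); line_to([*CORK,.08],.06); line_to([*CORK,.2],.15)
dwell(.1); rimtilt("wrist",np.array(CORK),.045); m=camera_model("wrist"); p,d=read_camera("wrist"); A=cloud(m,d);A[d==0]=9; print("rim",annulus(A,.041,.050,CORK,.045),"cork",annulus(A,.020,.028,CORK,.05))
Y=.105+np.pi; S=(.382,.2842)
gripper_to(.085); move_pose([*S,.26],O(Y)); dwell(.1)
m=camera_model("wrist"); p,d=read_camera("wrist"); A=cloud(m,d);A[d==0]=9; c=annulus(A,.129,.139,S,.045); print("bath",c)
cv2.imwrite("pics/w9.png",p[40:340,120:520]); st("x")
```

```text
open 54.9 pos [ 0.3984 -0.2802  0.0239] F [-0.4  1.2  0.6] w 0.0831 g 0.0
wrist sectors 36 tilt deg [-0.1  0.2] rim z 0.0465 res 0.0003
rim [ 3.985e-01 -2.804e-01  3.340e-02  4.480e-02  6.450e+02] cork [ 3.980e-01 -2.800e-01  4.150e-02  2.380e-02  2.465e+03]
bath [3.814e-01 2.845e-01 3.060e-02 1.343e-01 7.260e+02]
x 59.6 pos [0.3824 0.2835 0.2598] F [-0.4 -0.2  0.3] w 0.0851 g 0.0
```

View pics/w9.png

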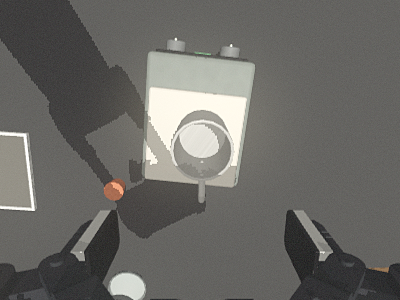

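The dish is level and centred in the stand. The bath is at (201,150), with its handle pointing straight down the image at (202,190), so the fingers close across its y axis as required. Picking it up.

Run:
```python
from h import *
S=(.3818,.2843)
line_to([*S,.15],.12); line_to([*S,.08],.08); dwell(.2); st("down")
gripper_to(.05,50); st("grip"); b=fz(); line_to([*S,.10],.04); print("dF",fz()-b); st("l1"); line_to([*S,.2],.12)
line_to([*MAT,.2],.15); line_to([*MAT,.05],.1); dwell(.2); f0=fz(10)
p,d=read_camera("scene"); cv2.imwrite("pics/s10.png",cv2.resize(p[100:300,240:440],(600,600)))
lower(MAT,.036,.0235,f0,2,.001); st("contact")
```

```text
down 61.9 pos [0.3823 0.2846 0.0807] F [-0.1  0.   0.2] w 0.0849 g 0.0
grip 62.2 pos [0.3823 0.2846 0.0806] F [-0.2  0.   3.4] w 0.0611 g 54.1
dF -5.834444642029559
l1 63.3 pos [0.3816 0.2842 0.0997] F [-0.3 -0.1 -1.4] w 0.0613 g 54.0
lowered 0.026 df 7.05
contact 74.0 pos [ 0.4797 -0.0195  0.0266] F [-1.4  0.7  5. ] w 0.0609 g 54.3
```

View pics/s10.png

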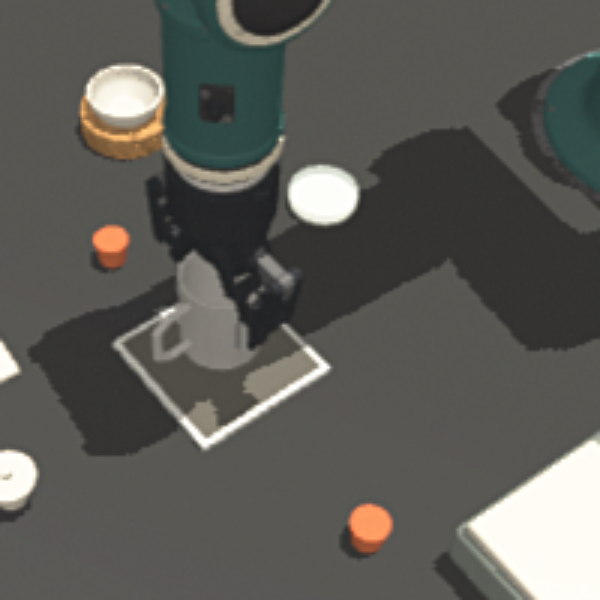

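The bath is upright over the mat, the dish sits level on the cork at (124,100), and contact came at the predicted height. Release and run a final check.

Run:
```python
from h import *
gripper_to(.084); dwell(.2); line_to([*MAT,.12],.1); line_to([*MAT,.26],.2); dwell(.1)
m=camera_model("wrist"); p,d=read_camera("wrist"); A=cloud(m,d);A[d==0]=9; print("bath",annulus(A,.076,.085,MAT,.045))
move_pose([.40,.25,.35],O(np.pi/2))
out=[]
for n in("top","scene"):
    m=camera_model(n); p,d=read_camera(n); A=cloud(m,d);A[d==0]=9; out.append(p)
    print(n,"bath",annulus(A,.076,.085,MAT,.045),"ring",annulus(A,.058,.068,FLASK,.035),"dish",annulus(A,.041,.050,CORK,.045),"stem",annulus(A,.07,.084,TILE,.03))
    c=p[185:285,280:390] if n=="top" else p
    if n=="top":
        roi=np.zeros(p.shape[:2],np.uint8); roi[193:277,287:383]=1
        q=cv2.findNonZero(((p.min(2)>135)&(roi>0)).astype(np.uint8)); 
cv2.imwrite("pics/end.png",cv2.resize(np.vstack(out),(480,600),interpolation=cv2.INTER_AREA)); st("end")
```

```text
bath [ 4.79e-01 -1.85e-02  3.05e-02  8.05e-02  4.91e+02]
top bath [ 4.812e-01 -1.910e-02  3.050e-02  8.140e-02  1.330e+02] ring [6.69e-01 1.87e-01 2.74e-02 6.35e-02 2.95e+02] dish [ 4.004e-01 -2.802e-01  3.330e-02  4.510e-02  1.680e+02] stem None
scene bath [ 4.798e-01 -1.870e-02  3.060e-02  7.950e-02  1.490e+02] ring [6.678e-01 1.880e-01 2.740e-02 6.240e-02 4.150e+02] dish [ 3.987e-01 -2.804e-01  3.340e-02  4.370e-02  9.800e+01] stem [ 6.631e-01 -1.473e-01  4.400e-03  7.660e-02  2.400e+01]
end 78.8 pos [0.4001 0.2497 0.3497] F [ 0.  -0.2  0.4] w 0.0839 g 0.0
```

View pics/end.png

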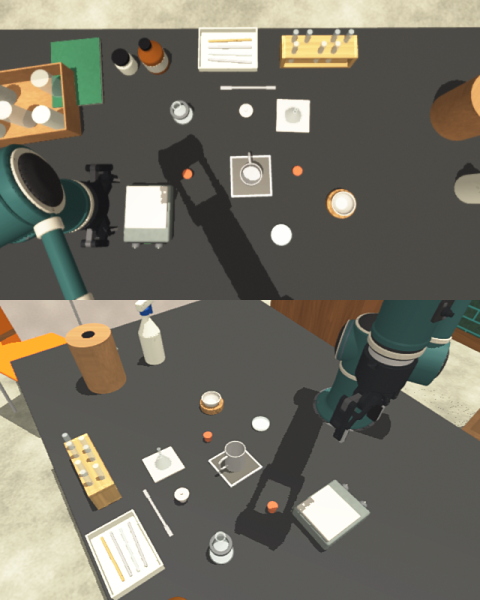

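All four pieces are in place: bath (250,173), dish (341,203), funnel (293,115) and ring on the flask (181,112). The robot is clear of them.

```bash
python3 -c "
from station import *
dwell(.5); print(finish_job())"
```

```text
the job is handed in; nothing more can be done
None
```

The job is handed in after about 79 s of robot time: moved in the order asked, the ring sits level on the flask's shoulder, the funnel stands stem up mid-tile, the dish is level in the cork hollow, and the bath is upright mid-mat, each within about 2 mm of its target in the final camera checks.

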